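# Unbolt the bowl bay and hold its gate ajar

## Task

Open the gate of the cage bay that holds the round mixing bowl: take that gate's bolt by its upright handle, lift the sagging bolt so that its nose clears the bent lip of the keeper while you draw it back out of the keeper, then swing the gate towards you to about 25 degrees open. The gate springs shut by itself, so finish while still gripping the bolt's handle and holding the gate still and ajar. Leave the other gate bolted and shut and do not shift the bowl, the tub, the jar or the cup.

Things in the scene. Friction and masses are not known exactly. Their poses are not given: they have to be found in the camera images.
- cage: Two-bay steel wire cage fixed on the table, open on top, 565 wide (y), 305 deep (x), frame and gates 150 high. Origin: on the table under the middle front post, in the plane of the shut gates; x points into the cage, away from the robot, y left, z up. Left bay: y 30 to 255, right bay: y -30 to -255. On the middle post stands a keeper for each bolt: two cheeks 35 high, and across the end facing its gate a bent lip 18 high.
- gate_l (a joint): left gate, 214 wide, hinged on the outer front post on the left, opening towards the robot. Angle in rad, 0 shut, up to 1.2. A spring hinge pulls it shut (0.24 N m when shut, 0.48 N m at 0.4 rad); let go, it swings shut.
- hinge_l (a point): point on the vertical hinge axis of the left gate, 174 above the table; at cage x 0, y +250
- bolt_l (a joint): draw of the left bolt in m: 0 shot, stop at 0.045; starts at 0 to 0.005. A level rod, 10 diameter, 205 long, slides in two staples on top of the gate towards its hinge (cage +y when shut; 1.5 N friction). Its tip's nose (20 wide, 10 long, 20 below the rod's axis) has sagged behind the keeper's lip and catches on it if pulled level. From 0.024 it is out of the keeper and the gate can swing.
- lift_l (a joint): lift of the whole left bolt in its tall worn staples, in m: 0 sagged (it falls back by its weight, about 3 N), stop at 0.020; the nose passes over the lip from about 0.013
- pull_l: upright round handle of the left bolt: steel post 16 to 17 diameter with a black rubber sleeve, reaching 80 above the rod's axis; moves with bolt and gate. Origin: on the rod's axis under the handle, 174 above the table when sagged; z up. At draw 0 it is 165 from the gate's hinge axis and 85 from the cage's middle.
- grip_l (a point): point on the axis of the left handle where it is gripped, 55 above the rod's axis (25 below the handle's top)
- gate_r (a joint): right gate, 214 wide, hinged on the outer front post on the right, opening towards the robot. Angle in rad, 0 shut, up to 1.2. A spring hinge pulls it shut (0.24 N m when shut, 0.48 N m at 0.4 rad); let go, it swings shut.
- hinge_r (a point): point on the vertical hinge axis of the right gate, 174 above the table; at cage x 0, y -250
- bolt_r (a joint): draw of the right bolt in m: 0 shot, stop at 0.045; starts at 0 to 0.005. A level rod, 10 diameter, 205 long, slides in two staples on top of the gate towards its hinge (cage -y when shut; 1.5 N friction). Its tip's nose (20 wide, 10 long, 20 below the rod's axis) has sagged behind the keeper's lip and catches on it if pulled level. From 0.024 it is out of the keeper and the gate can swing.
- lift_r (a joint): lift of the whole right bolt in its tall worn staples, in m: 0 sagged (it falls back by its weight, about 3 N), stop at 0.020; the nose passes over the lip from about 0.013
- pull_r: upright round handle of the right bolt: steel post 16 to 17 diameter with a black rubber sleeve, reaching 80 above the rod's axis; moves with bolt and gate. Origin: on the rod's axis under the handle, 174 above the table when sagged; z up. At draw 0 it is 165 from the gate's hinge axis and 85 from the cage's middle.
- grip_r (a point): point on the axis of the right handle where it is gripped, 55 above the rod's axis (25 below the handle's top)
- bowl: round open metal mixing bowl, rim diameter 164, 100 high, standing in the left or the right bay; origin: centre of its underside
- tub: white rectangular lidded food tub, 172 x 142, 100 high, standing in the other bay; origin: centre of its underside
- jar: closed glass jar, 68 diameter, 110 high, on the table to the robot's right; origin: centre of its underside
- cup: open steel cup, 80 diameter, 90 high, on the table to the robot's left; origin: centre of its underside
Not all that is in view belongs to the job. Leave any green look-alike of the bowl alone.

How it is judged:
On the way, in this order (a step that is already met when the one before it is completed fails the run):
1. the bolt of the bowl's bay is drawn out of its keeper (((y of bowl in the frame of cage above 0 m and value of joint bolt_l above 0.024 m) or (y of bowl in the frame of cage below 0 m and value of joint bolt_r above 0.024 m))), for 0.05 s.
2. that gate is ajar, held by the bolt's handle (((y of bowl in the frame of cage above 0 m and value of joint gate_l between 0.26 and 0.61 rad and contact force between the fingers and pull_l above 1 N) or (y of bowl in the frame of cage below 0 m and value of joint gate_r between 0.26 and 0.61 rad and contact force between the fingers and pull_r above 1 N))), for 0.2 s.
At the end, for the whole second after the job is handed in: The gate of the bay with the bowl stands still at 0.26 to 0.61 rad (15 to 35 degrees) open while the fingers press on its bolt's handle with more than 1 N; the other gate is shut (below 0.04 rad) with its bolt shot (draw below 0.012 m); bowl, tub, jar and cup are within 30 mm of where they began (((y of bowl in the frame of cage above 0 m and value of joint gate_l between 0.26 and 0.61 rad and contact force between the fingers and pull_l above 1 N and velocity of joint gate_l between -0.05 and 0.05 rad/s and value of joint gate_r below 0.04 rad and value of joint bolt_r below 0.012 m) or (y of bowl in the frame of cage below 0 m and value of joint gate_r between 0.26 and 0.61 rad and contact force between the fingers and pull_r above 1 N and velocity of joint gate_r between -0.05 and 0.05 rad/s and value of joint gate_l below 0.04 rad and value of joint bolt_l below 0.012 m)) and distance of each of bowl, tub, jar, cup from where it was at the start of the episode below 0.03 m); the arm keeps its last pose, push and grip.
It fails at once if the other bay's gate is opened or its bolt drawn ((y of bowl in the frame of cage above 0 m and (value of joint gate_r above 0.04 rad or value of joint bolt_r above 0.012 m)) or (y of bowl in the frame of cage below 0 m and (value of joint gate_l above 0.04 rad or value of joint bolt_l above 0.012 m))).
It fails at once if the bowl, tub, jar or cup is shifted by more than 30 mm (distance of any of bowl, tub, jar, cup from where it was at the start of the episode above 0.03 m).
It also fails if it takes over 32 s, if anything falls off the work surface, if the arm or the gripper's body presses on something with over 40 N, if the wrist force passes 120 N, or if a joint passes its speed limit or range.

## Robot

A 7-joint arm with a two-finger parallel gripper is mounted at the origin on the work surface. World frame = base frame: x ahead of the robot, y to its left, z up, the work surface at z = 0. Lengths are in m, angles in rad, forces in N, time in s.
With the tool pointing down it reaches from about 0.35 to 0.9 m from the base axis. Payload 8.1 kg.
Tool frame: the origin (TCP) lies where the fingers leave the gripper's body, on its centre line; the fingertips stand 66 mm ahead of it and the grasp point (between the pads) lies 47 mm ahead of it (arm.tip_reach is the distance from the TCP to the fingertips, in m); z points along the fingers, y is the direction in which the jaws open and shut (so a half turn about z gives the same grasp; the last joint's range is limited). The gripper opens to 92 mm and grips with 3 to 60 N. Pads are 19 mm wide; open, the fingers measure 130 mm over their backs; the gripper's body (75 mm by 190 mm) begins 47 mm behind the grasp point.
Start: joints at [1.241, 0.434, 0.025, 1.573, -0.012, 1.134, -0.075], TCP at [0.141, -0.609, 0.292] pointing down, gripper open.
Joint ranges: [-2.62, 2.62], [-0.44, 2.09], [-1.27, 1.32], [0.08, 2.57], [-1.32, 4.46], [0.12, 2], [-2.74, 2.74]. Speed limits (rad/s): [2.22, 2.22, 3.01, 3.01, 3.14, 3.14, 3.14].

## Interface

Orientations are given as a rotation vector (axis times angle).
In Python, from cell import arm gives the robot as it stands.
- The arm moves only by the tool carry_out, never from a script. Its argument "plan" is a list of rows, each a list of 5 numbers: the shift along the world's x, y, z in cm, then the turn about the world's z in rad, then the finger opening in cm, from 0 to 9.18. In form: [[tx, ty, tz, spin, fingers], ...]. A call has 1 to 20 rows; each row is the pose to reach, as a shift and turn from the pose measured when the call began; what a row does not reach only later rows make up. A row lasts 1/10 s, in which the tool goes at most 50 mm and 8.59 degrees, less where a joint would pass 70% of its speed; a pose out of reach is approached as far as the arm can. A call with a gripper value outside its range is refused whole. The fingers move at their own pace and stop on an object; "squeeze" is the grip in N (left out, the last holds). Time passes only in rows, so rows that repeat a pose let the fingers close. It gives the time, the measured TCP pose, the force and the opening at its end, in the units of the state.
- arm.observe(): the state, without advancing time (a new reading comes with each control period).
- arm.get_image(name): name is "scene" or "top" or "wrist"; returns (picture, depth): 384x512x3 uint8, red, green, blue; 384x512 float32, m along the optical axis (not along the pixel's ray), 0 where there is no reading.
- arm.get_calibration(name): a dict with "intrinsics" (3x3 intrinsics, pixels), "rvec" (rotation vector, rad) and "tvec" (3), from world to camera coordinates, as OpenCV has them; the wrist camera has in their place "tool_from_camera" (4x4, takes a point from camera to tool coordinates, whose origin is the TCP and whose axes are the flange's). Camera axes: x right, y down, z forward; pixel columns grow to the right and rows downward; lengths in m; the calibration is good to about 2 mm. A picture is of the moment at which its call begins: read the wrist's pose just before it. get_calibration takes no time and is no camera call.
- arm.sign_off(): hands the job in, once; it reports no verdict.
The state is a dict: "clock": time; "joints": joint angles; "dq": joint speeds; "joint_efforts": joint torques, N m; "position": TCP position; "ee_rot": TCP orientation; "force": force on the tool from outside, world axes, zero at the start; "ft_torque": the same for the moment, N m; "width": opening from 0.0 (shut) to 1.0 (fully open).
Only numpy, scipy, OpenCV 4.12 (cv2) and the standard library are available. Lean on these libraries where they do the work, as an engineer would, in place of code of your own. Each camera call takes 0.05 s, during which the arm holds its last target. There are 200 camera calls.

## Working session

There is one attempt and no reset: what is moved stays moved. The work goes in short steps, Python scripts to look and compute and a tool call to move; the robot and the scene stay as the last step left them, time stands still between calls to the robot, and variables do not carry over. Pictures are saved under pics/ and viewed, about 8 in all and at most 12, crops included, and the job is handed in when it is done.

Besides the shell and the picture viewer there is one more tool, called as name(argument=value, ...), one argument or row to a line, values as JSON. carry_out: Moves the arm, as the interface text tells. Its arguments: {"type":"object","properties":{"plan":{"type":"array"},"squeeze":{"type":"number"}},"required":["plan"]}

```bash
mkdir -p pics; python3 - <<'E'
from cell import arm
import cv2,numpy as np
s=arm.observe();print({k:np.round(v,3) for k,v in s.items()})
for n in("scene","top"):
    p,d=arm.get_image(n);cv2.imwrite(f"pics/{n}0.png",p[:,:,::-1]);np.savez(f"{n}0.npz",p=p,d=d)
    c=arm.get_calibration(n);print(n,c)
E
```

```text
{'clock': np.float64(0.0), 'joints': array([ 1.241,  0.435,  0.025,  1.574, -0.012,  1.134, -0.075]), 'dq': array([-0.001, -0.   , -0.   ,  0.   , -0.001, -0.   , -0.001]), 'joint_efforts': array([-1.0000e-03, -6.6786e+01,  9.8500e-01, -3.1445e+01, -6.0000e-02,
        4.3000e-02,  0.0000e+00]), 'position': array([ 0.14 , -0.609,  0.291]), 'ee_rot': array([-3.12 , -0.355,  0.   ]), 'force': array([-0.714, -0.786, -0.213]), 'ft_torque': array([-0.007,  0.068, -0.044]), 'width': np.float64(1.002)}
scene {'intrinsics': array([[369.78357268,   0.        , 254.10867563],
       [  0.        , 369.78357268, 191.08948071],
       [  0.        ,   0.        ,   1.        ]]), 'rvec': array([ 2.20591198,  1.4961316 , -0.40098992]), 'tvec': array([-0.28365688, -0.33324779,  1.71210692])}
top {'intrinsics': array([[468.56991551,   0.        , 256.85106425],
       [  0.        , 468.56991551, 195.91708478],
       [  0.        ,   0.        ,   1.        ]]), 'rvec': array([ 2.12839161, -2.11362181,  0.16578201]), 'tvec': array([0.12031257, 0.55177886, 1.68944159])}
```

```bash
python3 -c "
import cv2,numpy as np
a=cv2.imread('pics/scene0.png');b=cv2.imread('pics/top0.png')
cv2.imwrite('pics/both.png',cv2.resize(np.hstack([a,b]),(800,300)))"
```

```text
(no output)
```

View pics/top0.png

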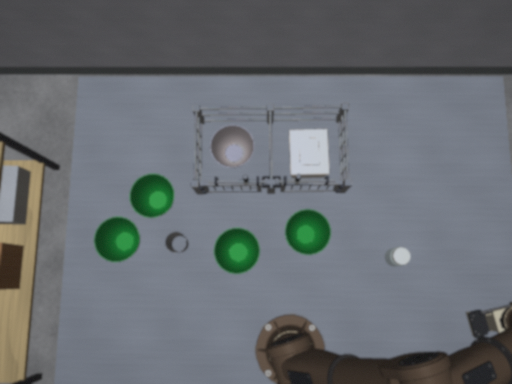

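View pics/scene0.png

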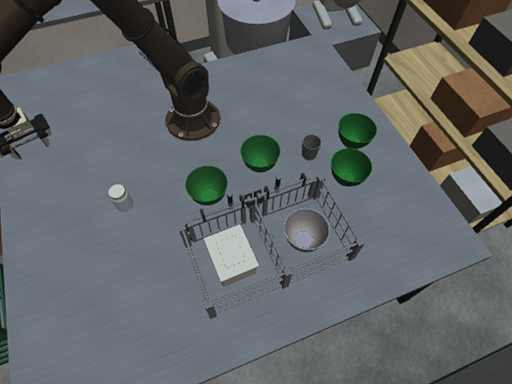

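```bash
cat > h.py <<'E'
import cv2,numpy as np
from cell import arm
def cam(n):
    c=arm.get_calibration(n);R=cv2.Rodrigues(c["rvec"])[0];return c["intrinsics"],R,c["tvec"]
def ray(n,u,v):
    K,R,t=cam(n);d=R.T@np.linalg.inv(K)@np.array([u,v,1.]);return -R.T@t,d
def onz(n,u,v,z):
    o,d=ray(n,u,v);return o+d*(z-o[2])/d[2]
def proj(n,p):
    K,R,t=cam(n);q=K@(R@np.asarray(p)+t);return q[:2]/q[2]
def two(a,b):   # least-squares meeting of two rays, and gap
    (o1,d1),(o2,d2)=ray(*a),ray(*b);A=np.c_[d1,-d2]
    s=np.linalg.lstsq(A,o2-o1,rcond=None)[0];p,q=o1+s[0]*d1,o2+s[1]*d2;return (p+q)/2,np.linalg.norm(p-q)
E
python3 - <<'E'
import cv2,numpy as np
a=cv2.imread('pics/top0.png')[95:205,185:360];b=cv2.imread('pics/scene0.png')[165:325,170:370]
a=cv2.resize(a,None,fx=4.5,fy=4.5,interpolation=cv2.INTER_CUBIC)
b=cv2.resize(b,None,fx=3.75,fy=3.75,interpolation=cv2.INTER_CUBIC)
cv2.imwrite('pics/ctop.png',np.clip(a*1.8,0,255));cv2.imwrite('pics/cscene.png',np.clip(b*1.8,0,255))
E
```

```text
[ WARN:0@0.056] global loadsave.cpp:1063 imwrite_ Unsupported depth image for selected encoder is fallbacked to CV_8U.
```

View pics/ctop.png

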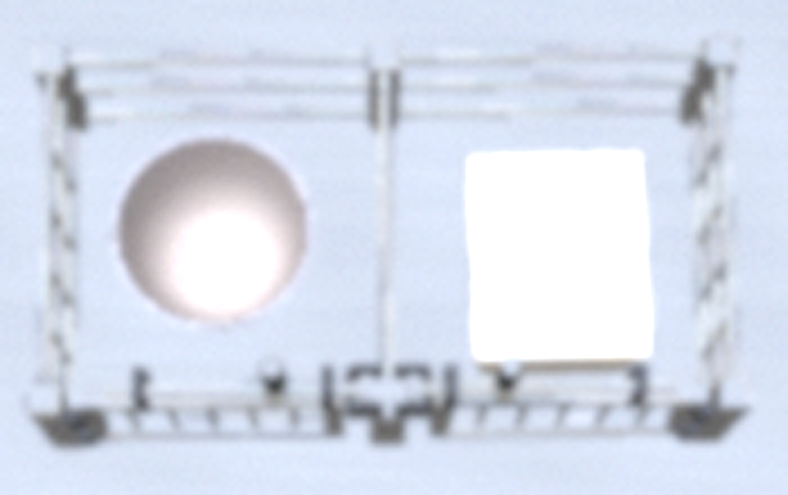

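View pics/cscene.png

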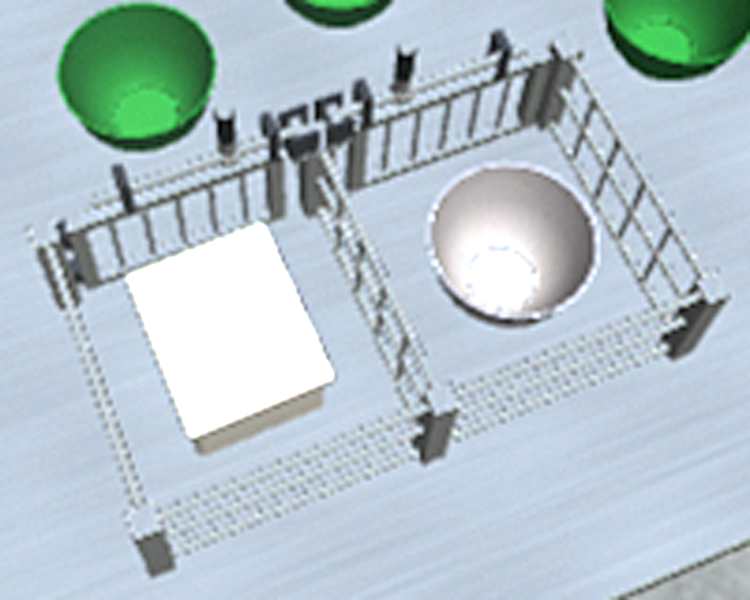

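```bash
python3 - <<'E'
from h import *
T=lambda x,y:("top",185+(x+.5)/4.5-.5,95+(y+.5)/4.5-.5)
S=lambda x,y:("scene",170+(x+.5)/3.75-.5,165+(y+.5)/3.75-.5)
np.set_printoptions(precision=4,suppress=True)
for nm,t,s in [("hl",(274,364),(407,48)),("hl sleeve low",(275,392),(402,92)),("hr",(510,366),(226,110)),("hr low",(508,392),(227,152))]:
    print(nm,two(T(*t),S(*s)), onz(*T(*t),.254),onz(*S(*s),.254))
# handle dark pixel centroids
d=np.load("top0.npz")["d"]; 
for x,y in [(274,370),(275,385),(510,375)]:
    n,u,v=T(x,y);print(d[int(round(v)),int(round(u))],cam('top')[1][:, :].shape)
for p in[(45,65),(715,50)]: print("rear post",onz(*T(*p),.15))
print("mid", onz(*T(386,55),.15))
print("bowl rim",onz(*T(212,231),.1), 'tub',onz(*T(560,255),.1))
hl=onz(*T(274,364),.254);hr=onz(*T(510,366),.254);print("dist",hl-hr,np.arctan2(-(hl-hr)[0],(hl-hr)[1]))
E
```

```text
hl (array([0.5829, 0.1578, 0.2535]), np.float64(0.0005267848892368415)) [0.5829 0.158  0.254 ] [0.5831 0.1574 0.254 ]
hl sleeve low (array([0.5794, 0.1603, 0.1694]), np.float64(0.0010697682649432212)) [0.562 0.157 0.254] [0.6239 0.1346 0.254 ]
hr (array([ 0.5826, -0.0153,  0.2512]), np.float64(0.0011934362374167126)) [ 0.5822 -0.0145  0.254 ] [ 0.584  -0.0163  0.254 ]
hr low (array([ 0.5801, -0.0183,  0.1714]), np.float64(0.0004469355432987877)) [ 0.5628 -0.0129  0.254 ] [ 0.6237 -0.0297  0.254 ]
1.5472057 (3, 3)
1.5720419 (3, 3)
1.5384881 (3, 3)
rear post [0.8514 0.3503 0.15  ]
rear post [ 0.8649 -0.1874  0.15  ]
mid [0.8603 0.076  0.15  ]
bowl rim [0.728  0.2171 0.1   ] tub [ 0.7088 -0.0663  0.1   ]
dist [0.0007 0.1725 0.    ] -0.004201061347172507
```

carry_out(
  plan=[
    [0,0,4,0,9],
    [2,3,8,0.1,9],
    [4,7,11,0.2,9],
    [6.5,11,12,0.3,9],
    [9,15,12,0.4,9],
    [11.5,19.5,12,0.5,9],
    [14,24,12,0.6,9],
    [16.5,28.5,12,0.7,9],
    [19,33,12,0.8,9],
    [21.5,37.5,12,0.9,9],
    [24,42,12,1.0,9],
    [26.5,46.5,12,1.1,9],
    [29,51,12,1.2,9],
    [31.5,55.5,12,1.3,9],
    [34,60,12,1.345,9],
    [36.5,64,12,1.345,9],
    [39,68,12,1.345,9],
    [41,71.5,12,1.345,9],
    [43,75,12,1.345,9],
    [44,76.5,12,1.345,9],
  ],
)

```text
clock: 2.1
position: [0.5808, 0.1606, 0.4105]
ee_rot: [-2.213, -2.225, 0.001]
force: [-0.6, 0.7, 0.3]
width: 0.981
```

```bash
python3 - <<'E'
from h import *
s=arm.observe();print({k:np.round(v,4) for k,v in s.items()})
R=cv2.Rodrigues(s["ee_rot"])[0];print("jaw",R[:,1],"z",R[:,2])
p,d=arm.get_image("wrist");c=arm.get_calibration("wrist");print(c)
np.savez("w1.npz",p=p,d=d,R=R,t=s["position"])
cv2.imwrite("pics/w1.png",np.clip(p[:,:,::-1]*1.5,0,255).astype(np.uint8))
Tc=np.linalg.inv(c["tool_from_camera"])
for w in [(.583,.158,.254),(.581,.159,.229),(.580,.160,.179)]:
    q=c["intrinsics"]@(Tc[:3,:3]@(R.T@(np.array(w)-s["position"]))+Tc[:3,3]);print(q[:2]/q[2])
E
```

```text
{'clock': np.float64(2.1), 'joints': array([ 0.1016,  0.4155, -0.689 ,  1.3947,  0.2592,  1.4254, -0.5779]), 'dq': array([-0.2934,  0.2166,  0.0551, -0.3084,  0.1318,  0.1376, -0.203 ]), 'joint_efforts': array([  1.0014, -61.4719,  -8.7759, -32.5756,  -0.1195,  -0.38  ,
        -0.2662]), 'position': array([0.5808, 0.1606, 0.4105]), 'ee_rot': array([-2.2133e+00, -2.2247e+00,  1.4000e-03]), 'force': array([-0.5708,  0.6724,  0.2609]), 'ft_torque': array([-0.0134, -0.1206,  0.0451]), 'width': np.float64(0.9811)}
jaw [ 0.99998202  0.00512884 -0.00310586] z [-0.0031152   0.00181304 -0.9999935 ]
{'intrinsics': array([[331.09881102,   0.        , 261.95469339],
       [  0.        , 331.09881102, 191.00627175],
       [  0.        ,   0.        ,   1.        ]]), 'tool_from_camera': array([[ 4.18195488e-04, -9.63901753e-01, -2.66257838e-01,
         7.13417730e-02],
       [ 9.99999883e-01,  3.38667961e-04,  3.44601302e-04,
        -5.57350637e-05],
       [-2.41988800e-04, -2.66257951e-01,  9.63901782e-01,
        -9.28476769e-02],
       [ 0.00000000e+00,  0.00000000e+00,  0.00000000e+00,
         1.00000000e+00]])}
[265.28115181 197.60237351]
[262.75933459 188.19818635]
[261.79375958 174.4418277 ]
```

View pics/w1.png

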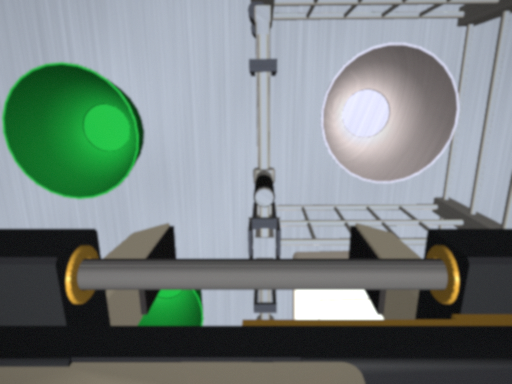

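carry_out(
  plan=[
    [0,-0.2,-3,0,9],
    [0,-0.2,-6,0,9],
    [0,-0.2,-9,0,9],
    [0,-0.2,-11,0,9],
    [0,-0.2,-12.5,0,9],
    [0,-0.2,-13.2,0,9],
    [0,-0.2,-13.4,0,9],
    [0,-0.2,-13.4,0,9],
    [0,-0.2,-13.4,0,5],
    [0,-0.2,-13.4,0,3],
    [0,-0.2,-13.4,0,1],
    [0,-0.2,-13.4,0,0],
    [0,-0.2,-13.4,0,0],
    [0,-0.2,-13.4,0,0],
    [0,-0.2,-13.4,0,0],
    [0,-0.2,-13.4,0,0],
  ],
  squeeze=50,
)

```text
clock: 3.75
position: [0.5813, 0.1595, 0.2762]
ee_rot: [-2.212, -2.225, 0.001]
force: [-0.5, 0.9, 0.1]
width: 0.329
```

carry_out(
  plan=[
    [0,0,0,0,0],
    [0,0,0,0,0],
    [0,0,0,0,0],
    [0,0,0,0,0],
    [0,0,0,0,0],
    [0,0,0,0,0],
  ],
  squeeze=50,
)

```text
clock: 4.35
position: [0.5815, 0.1595, 0.2762]
ee_rot: [-2.212, -2.225, 0.0]
force: [1.9, 0.6, -1.8]
width: 0.166
```

carry_out(
  plan=[
    [0,0,0.3,0,0],
    [0,0,0.6,0,0],
    [0,0,0.9,0,0],
    [0,0,1.2,0,0],
    [0,0,1.5,0,0],
    [0,0,1.7,0,0],
    [0,0,1.7,0,0],
    [0,0,1.7,0,0],
  ],
)

```text
clock: 5.15
position: [0.5816, 0.1594, 0.2932]
ee_rot: [-2.212, -2.225, -0.0]
force: [1.6, 0.1, -3.6]
width: 0.166
```

carry_out(
  plan=[
    [0,0.3,0,0,0],
    [0,0.6,0,0,0],
    [0,0.9,0,0,0],
    [0,1.2,0,0,0],
    [0,1.2,0,0,0],
  ],
)

```text
clock: 5.65
position: [0.5814, 0.1723, 0.2932]
ee_rot: [-2.211, -2.226, -0.001]
force: [0.3, 0.3, -3.4]
width: 0.165
```

carry_out(
  plan=[
    [0,0.3,0,0,0],
    [0,0.6,0,0,0],
    [0,0.9,0,0,0],
    [0,1.2,0,0,0],
    [0,1.5,0,0,0],
    [0,1.8,0,0,0],
    [0,2.0,0,0,0],
    [0,2.0,0,0,0],
    [0,2.0,0,0,0],
  ],
)

```text
clock: 6.55
position: [0.5814, 0.1929, 0.2933]
ee_rot: [-2.21, -2.226, -0.002]
force: [1.0, 1.5, -3.6]
width: 0.168
```

```bash
python3 - <<'E'
from h import *
p,d=arm.get_image("scene")
b=cv2.resize(p[150:240,210:350,::-1],None,fx=5,fy=5,interpolation=cv2.INTER_CUBIC)
a=cv2.resize(arm.get_image("wrist")[0][...,::-1],(700,525))[:260]
cv2.imwrite("pics/s2.png",np.clip(np.vstack([b[:330],a])*1.6,0,255).astype(np.uint8))
E
```

```text
(no output)
```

View pics/s2.png

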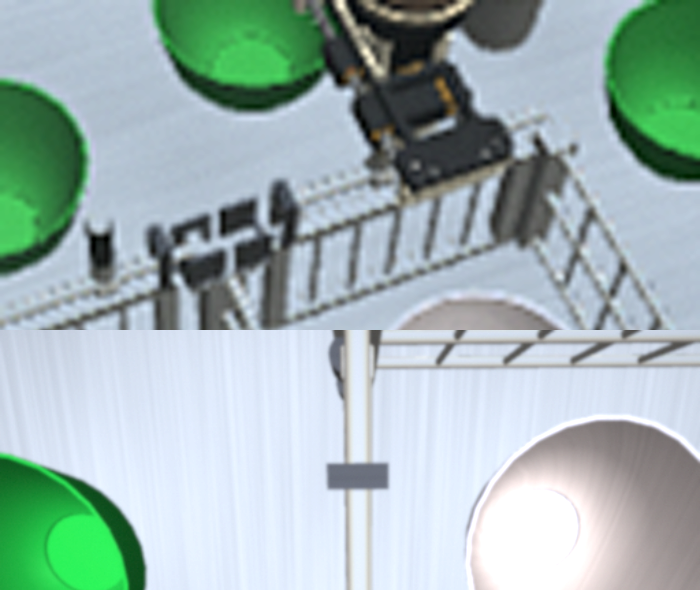

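carry_out(
  plan=[
    [-0.4,0,0,-0.03,0],
    [-0.8,0,0,-0.06,0],
    [-1.15,0.05,0,-0.09,0],
    [-1.55,0.1,0,-0.12,0],
    [-1.55,0.1,0,-0.12,0],
    [-1.55,0.1,0,-0.12,0],
  ],
)

```text
clock: 7.25
position: [0.5657, 0.1936, 0.2934]
ee_rot: [-2.34, -2.09, -0.002]
force: [2.0, -0.8, -2.7]
width: 0.167
```

carry_out(
  plan=[
    [-0.4,0.05,0,-0.03,0],
    [-0.75,0.1,0,-0.06,0],
    [-1.15,0.2,0,-0.09,0],
    [-1.5,0.3,0,-0.12,0],
    [-1.9,0.4,0,-0.15,0],
    [-2.25,0.5,0,-0.18,0],
    [-2.6,0.6,0,-0.21,0],
    [-3.0,0.75,0,-0.24,0],
    [-3.35,0.9,0,-0.27,0],
    [-3.7,1.05,0,-0.3,0],
    [-3.9,1.1,0,-0.32,0],
    [-3.9,1.1,0,-0.32,0],
    [-3.9,1.1,0,-0.32,0],
    [-3.9,1.1,0,-0.32,0],
    [-3.9,1.1,0,-0.32,0],
  ],
)

```text
clock: 8.75
position: [0.5268, 0.2044, 0.2934]
ee_rot: [-2.643, -1.69, -0.003]
force: [2.9, -2.2, -2.8]
width: 0.162
```

```bash
python3 - <<'E'
from h import *
s=arm.observe();print(s["clock"],np.round(s["position"],4),np.round(s["dq"],3),np.round(s["force"],1),s["width"])
q=np.array(s["position"])[:2]-[.581,.3215];print("gate angle from hinge",np.arctan2(-q[0],-q[1]),"r",np.linalg.norm(q))
p,d=arm.get_image("scene")
b=cv2.resize(p[130:280,170:370,::-1],None,fx=3.75,fy=3.75,interpolation=cv2.INTER_CUBIC)
cv2.imwrite("pics/s3.png",np.clip(b*1.6,0,255).astype(np.uint8))
t,_=arm.get_image("top");b=cv2.resize(t[95:215,185:360,::-1],None,fx=4.5,fy=4.5,interpolation=cv2.INTER_CUBIC)
cv2.imwrite("pics/t3.png",np.clip(b*1.6,0,255).astype(np.uint8))
s=arm.observe();print(s["clock"],np.round(s["position"],4),np.round(s["force"],1))
E
```

```text
8.75 [0.5268 0.2044 0.2934] [-0.001 -0.001 -0.001  0.     0.    -0.001 -0.002] [ 2.9 -2.2 -2.8] 0.16171133237710586
gate angle from hinge 0.43371640932794153 r 0.1290056926767981
8.85 [0.5268 0.2045 0.2934] [ 2.1 -2.9 -3.1]
```

View pics/s3.png

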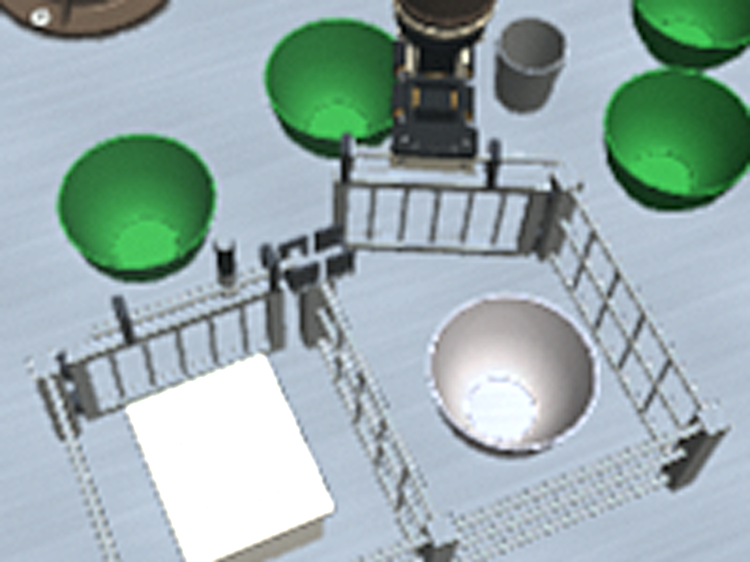

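View pics/t3.png

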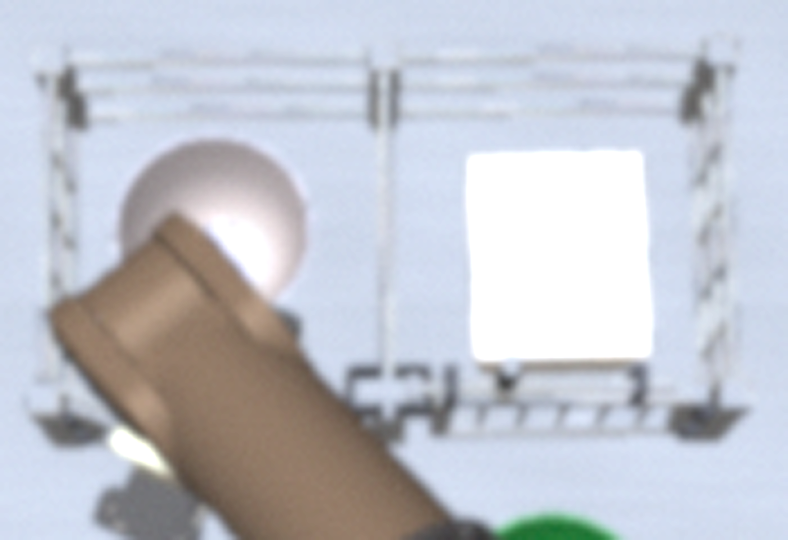

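The scene crop shows the left gate standing ajar, with its free end near (345,200) and the gripper on the handle near (435,150). The right bolt and gate are where they were, near (228,265). The top crop shows the bowl and tub unmoved, and the arm has come to rest.

```bash
python3 -c "
from cell import arm
s=arm.observe();print(s['clock'],s['position'],s['width'],s['force']);print(arm.sign_off())"
```

```text
8.85 [0.5268283  0.20446731 0.29335028] 0.16495606723394945 [ 2.06779385 -2.86480999 -3.09498835]
the job is handed in; nothing more can be done
None
```

The left gate, the one on the bowl's bay, is open to about 0.43 rad (25°). I handed the job in at 8.85 s, with the gripper still holding the bolt's handle. No verdict was reported.

- **What I did:** I found the handle from two camera views that agreed to about 1 mm, and checked it again with the wrist camera. I gripped it at 50 N, lifted the bolt 17 mm, drew it back about 33 mm, then swung the gate open along its arc.
- **Grip and gate:** In the last check the arm was at rest with the handle still in the fingers, an opening of about 15 mm. The wrist force was about 3 N on each of the y and z axes and 2 N on x, as expected from the gate spring and the bolt's weight. The 0.43 rad comes from the tool's position relative to the hinge, since the joint itself cannot be read.
- **Rest of the scene:** In the last pictures the right gate was shut and bolted, and the bowl and tub were where they began. The cup was upright with nothing touching it. The jar was outside both last crops, so I did not check it again, but the arm never went low near it.

No check failed. The one small disagreement was in the cage's turn: the two handles gave about 0 rad and the rear posts about 0.025 rad. I used 0, and the bolt drew and the gate swung freely.

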